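# Offer the chocolate ball in its dish across the bakery counter

## Robot

A 6-joint arm with a two-finger parallel gripper is mounted at the origin on the work surface. World frame = base frame: x ahead of the robot, y to its left, z up, the work surface at z = 0. Lengths are in mm, angles in rad, forces in N, time in s.
With the tool pointing down it reaches from about 350 to 875 mm from the base axis. Payload 4.2 kg.
Tool frame: the origin (TCP) lies midway between the tips of the shut fingers; the grasp point (between the pads) lies 19 mm behind it; z points along the fingers, y is the direction in which the jaws open and shut (so a half turn about z gives the same grasp; the last joint's range is limited). The gripper opens to 85 mm and grips with 20 to 120 N. Pads are 22 mm wide; open, the fingers measure 114 mm over their backs; the gripper's body (76 mm by 85 mm) begins 54 mm behind the grasp point. The pads swing forward as they close: fully open they stand 13 mm farther back than shut.
Start: joints at [1.601, 0.385, 0.008, 0, -1.194, -0.259], TCP at [141.724, 608.698, 231.312] pointing down, gripper open.
Joint ranges: [-3.14, 3.14], [-1.21, 2.06], [-1.07, 1.41], [-3.16, 2.05], [-2.99, -0.16], [-3.1, 3.1]. Speed limits (rad/s): [2.79, 2.79, 3.14, 3.14, 3.14, 3.14].

## Interface

Orientations are given as a unit quaternion [x, y, z, w].
In Python, from bench import readout, optics, workorder, nets gives the robot as it stands. The module is installed in compiled form; this text tells all that it offers.
- The arm moves only by the tool move_arm, never from a script. Its argument "steps" is a list of rows, each a list of 7 numbers: the opening, from -1 (shut) to 1 (fully open), so that 0 is half open, then the shift along the world's x, y, z in mm, then the turn, a rotation vector about the world's x, y, z in rad. In form: [[gripper, tx, ty, tz, wx, wy, wz], ...]. A call has 1 to 5 rows; each row is the pose to reach, as a shift and turn from the pose commanded when the call began; what a row does not reach only later rows make up. A row lasts 1/12 s, in which the tool goes at most 41.7 mm and 7.16 degrees, less where a joint would pass 70% of its speed; a pose out of reach is approached as far as the arm can. A call with a gripper value outside its range is refused whole. The fingers move at their own pace and stop on an object; the grip force is fixed at half the most. Time passes only in rows, so rows that repeat a pose let the fingers close. It gives the time, the measured TCP pose, the force and the opening at its end, in the units of the state.
- readout.read_state(): the state, without advancing time (a new reading comes with each control period).
- optics.get_image(name): name is "side" or "top" or "wrist"; returns a dict with "frame" (384x512x3 uint8, blue, green, red), "fx", "fy", "cx", "cy" (pixels), "rvec" (rotation vector, rad) and "tvec" (3), from world to camera coordinates, as OpenCV has them. Camera axes: x right, y down, z forward; pixel columns grow to the right and rows downward; lengths in mm; the calibration is good to about 2 mm. A picture is of the moment at which its call begins. There is no depth.
- workorder.job_done(): hands the job in, once; it reports no verdict.
Trained networks look in a picture, given as the dict that the camera call returned (one of the last four; its "shot" number tells which), for a name from the list of things; names that differ only in an ending like _2 or _b are one class to them, and where a whole thing is asked for, a point or a joint stands for the part that bears it (a point fixed in the world has none). Each returns a list of dicts, best first, with "conf" (0 to 1); they miss things now and then, are a little off and sometimes report something else, mostly with a low value. They report only what shows in the picture. A call takes as long as a camera call. They do not tell look-alikes from the thing itself.
- nets.silhouettes(name, picture): "region" (384x512 bool, what is visible of it) and "extent" ([left, top, right, bottom] in pixels, round what is visible of it).
- nets.tip_of(name, picture): "uv" ([column, row] in pixels: a listed point, or the origin of a listed thing).
The state is a dict: "clock": time; "joints": joint angles; "joint_vel": joint speeds; "joint_efforts": joint torques, N m; "position": TCP position; "ee_rot": TCP orientation; "contact_force": force on the tool from outside, world axes, zero at the start; "wrist_torque": the same for the moment, N m; "gripper_width": finger opening in mm.
Only numpy, scipy, OpenCV 4.12 (cv2) and the standard library are available. Lean on these libraries where they do the work, as an engineer would, in place of code of your own. Each camera call takes 0.05 s, during which the arm holds its last target.

## Task

Hand the beech dish with the loose chocolate ball out to the customer: pick it up by one of its two upright ears, turn it a quarter turn so that the other, free ear points straight across the counter to the customer's side, and hold it out over the middle of the wooden serving ledge in the gap between the two glass screens, clear above the ledge but no more than a hand's breadth. Keep the dish level and the ball in the middle of the dish all the way, do not touch the glass, and leave the loaf, the jar and the tongs where they are. Finish while still holding the dish there, level and still; the customer will take it by the free ear, so do not put it down or let go.

Things in the scene. Friction and masses are not known exactly. Their poses are not given: they have to be found in the camera images.
- dish_centre (a point): loose round beech dish, 170 mm across, rim 26 mm high, 0.22 to 0.35 kg, on the counter. Point: middle of its floor's upper face, 8 mm above its flat underside, on its axis. z up, x from ear a to ear b (at the start roughly along y, the length of the counter). Floor gently dished: it rises 3 mm at 40 mm from the middle, 11 mm at the rim (inner radius 75 mm)
- ear_a (a point): grip point of one of the dish's two opposite, like ears: upright beech plates 12 mm thick (along the dish's x), 56 mm wide, round top 76 mm above the dish's underside, 50 mm above the rim. Point: mid-thickness and mid-width, 54 mm above the underside, 86 mm from the dish's axis on its -x side. Axes as the dish's
- ear_b (a point): the same point of the opposite ear, 86 mm from the dish's axis on its +x side
- ball_center (a point): centre of the smooth dark chocolate ball, 44 mm across, 0.04 to 0.065 kg, lying loose in the middle of the dish; it rolls away from the middle if the dish is tipped by more than about 6 degrees or jerked
- serving_gap (a point): point on the top face of the fixed wooden serving ledge (140 mm deep along x, 1.2 m long along y, top 90 mm above the counter, on the far side of the counter), in the middle of its depth and of the 380 mm gap between the two glass screens. x points across the counter to the customer's side, y along the ledge, z up
- ledge: the same fixed serving ledge on top of the bread display; origin at counter height straight below serving_gap, axes as serving_gap's
- screen_left: fixed upright glass screen on the ledge, left (+y) of the gap: 8 mm thick, 380 mm long along y, its top 182 mm above the ledge. Origin on the ledge's top under the screen's end at the gap; the screen stands 48 mm beyond the middle of the ledge's depth and runs from there to +y
- screen_right: the like glass screen right (-y) of the gap; origin under its end at the gap, it runs from there to -y
- loaf: loose dark rye loaf, a brick 100 x 190 x 105 mm high, on a fixed 18 mm wooden board at the left of the counter; origin under its middle; to be left alone
- jar: loose amber glass jar with a steel lid, 68 mm across, 100 mm high, at the right of the counter; origin under its middle; to be left alone
- tongs: loose steel serving tongs, about 215 mm long, 30 mm high, lying at the right of the counter; origin under the middle; to be left alone
There are look-alikes about, which are no part of the job. Of the things like the part that bears dish_centre, leave any that is red; of the rest the larger one is meant.

How it is judged (in metres and radians):
On the way:
1. the dish is lifted clear of the counter by one ear, level, with the ball in its middle (height (world z) of dish_centre above 0.03 m and (distance between the grasp point and ear_a below 0.04 m or distance between the grasp point and ear_b below 0.04 m) and angle between dish_centre's own z axis and vertical below 0.17 rad and horizontal distance between ball_center and dish_centre below 0.025 m), for 0.2 s.
At the end, for the whole second after the job is handed in: Held by one ear, the other on the customer side; ear line within 0.2 rad of straight across; level within 0.12 rad; still; dish middle within 60 mm (x and y) of the ledge middle in the gap, underside 12 to 122 mm above the ledge, not touching it; ball at rest within 22 mm of the dish middle (contact force between the fingers and dish above 2 N and ((distance between the grasp point and ear_a below 0.04 m and x of ear_b in the frame of ledge above 0.02 m) or (distance between the grasp point and ear_b below 0.04 m and x of ear_a in the frame of ledge above 0.02 m)) and angle between the x axis of dish_centre and the x axis of ledge, either way round below 0.2 rad and angle between dish_centre's own z axis and vertical below 0.12 rad and x of dish_centre in the frame of serving_gap between -0.06 and 0.06 m and y of dish_centre in the frame of serving_gap between -0.06 and 0.06 m and z of dish_centre in the frame of serving_gap between 0.02 and 0.13 m and contact force between dish and ledge below 0.2 N and horizontal distance between ball_center and dish_centre below 0.022 m and z of ball_center in the frame of dish_centre below 0.035 m and linear speed of each of dish, ball below 0.03 m/s); the arm keeps its last pose, push and grip.
It fails at once if the ball rolls out of the middle of the dish (more than 35 mm) (horizontal distance between ball_center and dish_centre above 0.035 m).
It fails at once if the dish is tipped by more than 0.3 rad (17 degrees) (angle between dish_centre's own z axis and vertical above 0.3 rad).
It fails at once if a glass screen is touched (contact force between anything else and screen_left above 1 N or contact force between anything else and screen_right above 1 N).
It fails at once if the loaf, the jar or the tongs are moved by more than 20 mm (distance of any of loaf, jar, tongs from where it was at the start of the episode above 0.02 m).
It also fails if it takes over 54 s, if anything falls off the work surface, if the arm or the gripper's body presses on something with over 40 N, if the wrist force passes 120 N, or if a joint passes its speed limit or range.

## Working session

There is one attempt and no reset: what is moved stays moved. The work goes in short steps, Python scripts to look and compute and a tool call to move; the robot and the scene stay as the last step left them, time stands still between calls to the robot, and variables do not carry over. Pictures are saved under pics/ and viewed, and the job is handed in when it is done.

Besides the shell and the picture viewer there is one more tool, called after ">>>" as a command line: name --pt "numbers of a row" for each row, then --argument value for the rest. move_arm: Moves the arm, as the interface text tells. Its arguments: {"type":"object","properties":{"steps":{"type":"array","items":{"type":"array","items":{"type":"number"}}}},"required":["steps"]}

```bash
mkdir -p pics; cat > h.py <<'E'
import numpy as np, cv2, pickle
from bench import readout, optics, workorder, nets
def shot(n,tag):
    p=optics.get_image(n); cv2.imwrite(f'pics/{tag}.png',p['frame']); pickle.dump(p,open(f'pics/{tag}.pkl','wb')); return p
def K(p): return np.array([[p['fx'],0,p['cx']],[0,p['fy'],p['cy']],[0,0,1.]])
def ray(p,uv):
    R=cv2.Rodrigues(np.array(p['rvec'],float))[0]; t=np.array(p['tvec'],float).ravel()
    d=R.T@np.array([(uv[0]-p['cx'])/p['fx'],(uv[1]-p['cy'])/p['fy'],1]); return -R.T@t,d
def atz(p,uv,z):
    c,d=ray(p,uv); return c+d*(z-c[2])/d[2]
def proj(p,X):
    return cv2.projectPoints(np.array(X,float).reshape(-1,3),np.array(p['rvec'],float),np.array(p['tvec'],float),K(p),None)[0].reshape(-1,2)
def tri(a,b):
    A=np.zeros((3,3));y=np.zeros(3)
    for p,uv in (a,b):
        c,d=ray(p,uv);d/=np.linalg.norm(d);M=np.eye(3)-np.outer(d,d);A+=M;y+=M@c
    return np.linalg.solve(A,y)
E
python3 - <<'E'
from h import *
np.set_printoptions(precision=1,suppress=True)
print(readout.read_state())
for n in ('top','side','wrist'):
    p=shot(n,n+'0')
    print(n,p['fx'],ray(p,(256,192)))
    for k in ['dish_centre','ear_a','ear_b','ball_center','serving_gap','screen_left','screen_right','loaf','jar','tongs']:
        z={'dish_centre':8,'ear_a':54,'ear_b':54,'ball_center':30,'serving_gap':90,'screen_left':90,'screen_right':90,'loaf':18}.get(k,0)
        print(k,[(round(r['conf'],2),np.round(r['uv']),atz(p,r['uv'],z)) for r in nets.tip_of(k,p)])
E
```

```text
{'clock': 0.0, 'joints': array([ 1.6,  0.4,  0. , -0. , -1.2, -0.3]), 'joint_vel': array([ 0., -0., -0., -0.,  0.,  0.]), 'joint_efforts': array([  0. , -39.2,  18.8,   4.2,  -0. ,   0. ]), 'position': array([141.6, 608.1, 230.2]), 'ee_rot': array([ 1. , -0.1, -0. ,  0. ]), 'contact_force': array([-0.5,  0.6,  0.3]), 'wrist_torque': array([0. , 0.1, 0. ]), 'gripper_width': 85.37214438330417}
top 406.5128040200076 (array([ 271.8,    4.2, 1281.9]), array([ 0.2, -0. , -1. ]))
dish_centre [(0.86, array([315., 230.]), array([ 382.2, -207.3,    8. ])), (0.75, array([344., 293.]), array([ 188.8, -288.5,    8. ])), (0.65, array([251., 214.]), array([434.3,  -6.1,   8. ])), (0.59, array([276., 206.]), array([458.7, -85.1,   8. ]))]
ear_a [(0.97, array([360., 322.]), array([ 109.6, -321.6,   54. ])), (0.75, array([334., 266.]), array([ 270.1, -253.2,   54. ])), (0.71, array([223., 220.]), array([409.4,  81.3,  54. ])), (0.67, array([331., 241.]), array([ 346.4, -246.6,   54. ])), (0.62, array([301., 213.]), array([ 431.2, -158.6,   54. ]))]
ear_b [(0.97, array([360., 322.]), array([ 109.6, -32
[... 1941 characters left out ...]
), array([394. ,  45.2,  90. ])), (0.36, array([288., 155.]), array([614.4,   1.2,  90. ]))]
screen_left [(0.88, array([263.,  92.]), array([725.7, 266.7,  90. ]))]
screen_right [(0.7, array([346., 161.]), array([ 722.7, -107.8,   90. ]))]
loaf [(0.95, array([165., 121.]), array([447.6, 405.7,  18. ])), (0.31, array([239., 205.]), array([439.8, -13.5,  18. ]))]
jar [(0.77, array([341., 292.]), array([ 489.3, -356.9,    0. ]))]
tongs [(0.68, array([333., 354.]), array([ 374.8, -457.4,    0. ]))]
wrist 306.92643829906507 (array([223.7, 590.7, 374.9]), array([-0.3,  0.1, -0.9]))
dish_centre []
ear_a []
ear_b []
ball_center []
serving_gap []
screen_left []
screen_right []
loaf []
jar []
tongs []
```

View pics/top0.png

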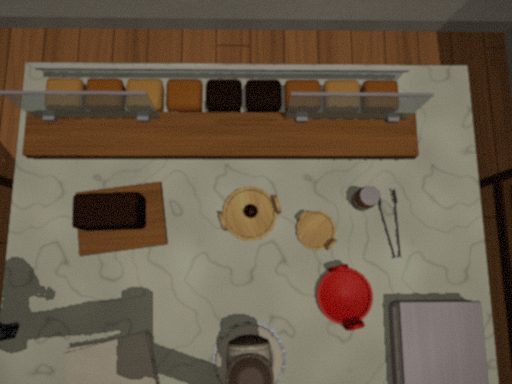

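View pics/side0.png

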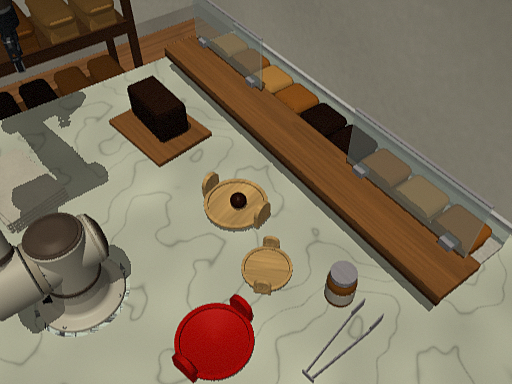

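The top view shows the large beech dish with the ball at about (250,211), with ears near (223,220) and (277,205). The small beech dish at (315,230) and the red one are the decoys. Next I'll refine the dish pose and the gap.

```bash
python3 - <<'E'
from h import *
from scipy.optimize import least_squares
np.set_printoptions(precision=4,suppress=True)
s=readout.read_state();print(s['ee_rot'],s['joints'])
P={n:shot(n,n+'1') for n in ('top','side')}
reg={}
for n,p in P.items():
    c={'top':(251,214),'side':(238,203)}[n]
    for r in nets.silhouettes('dish_centre',p):
        m=r['region']
        e=r['extent']
        print(n,r['conf'],e,m.sum())
        if e[0]<c[0]<e[2] and e[1]<c[1]<e[3] and n not in reg: reg[n]=m
    for r in nets.silhouettes('ball_center',p): print(' ball',r['conf'],r['extent'])
def model(p,x,y,th):
    ex=np.array([np.cos(th),np.sin(th),0]);ey=np.array([-ex[1],ex[0],0]);c=np.array([x,y,0])
    m=np.zeros((384,512),np.uint8)
    a=np.linspace(0,2*np.pi,60)
    pts=[c+85*(np.cos(t)*ex+np.sin(t)*ey)+[0,0,z] for t in a for z in (0,26)]
    cv2.fillConvexPoly(m,np.round(cv2.convexHull(proj(p,pts).astype(np.float32))*16).astype(int),1,shift=4)
    for sg in (1,-1):
        pts=[]
        for dx in (-6,6):
            b=c+sg*86*ex+dx*ex
            for t in np.linspace(0,np.pi,20): pts.append(b+28*np.cos(t)*ey+[0,0,48+28*np.sin(t)])
            for t in (-28,28): pts.append(b+t*ey+[0,0,20])
        cv2.fillConvexPoly(m,np.round(cv2.convexHull(proj(p,pts).astype(np.float32))*16).astype(int),1,shift=4)
    return m.astype(bool)
from scipy.optimize import minimize
def cost(q,names): return sum((model(P[n],*q)^reg[n]).sum() for n in names)
for names in (['top'],['side'],['top','side']):
    best=None
    for th0 in np.arange(-1.6,-0.9,.1):
        r=minimize(lambda v:cost((v[0]*10,v[1]*10,v[2]*.1),names),[44,0,th0*10],method='Nelder-Mead',options=dict(initial_simplex=np.array([[44,0,th0*10],[45.5,0,th0*10],[44,1.5,th0*10],[44,0,th0*10+1]])))
        if best is None or r.fun<best.fun: best=r
    print(names,best.x*[10,10,.1],best.fun,[reg[n].sum() for n in names])
x,y,th=best.x*[10,10,.1]
for n in P:
    f=P[n]['frame'].copy()
    cs,_=cv2.findContours(model(P[n],x,y,th).astype(np.uint8),0,1);cv2.drawContours(f,cs,-1,(0,255,0),1)
    cv2.imwrite(f'pics/fit_{n}.png',cv2.resize(f[140:280,160:340],None,fx=4,fy=4,interpolation=cv2.INTER_NEAREST))
p=P['top']
for uv in ((30,157),(410,157)):print(atz(p,uv,90))
g=nets.tip_of('serving_gap',p)[0]['uv'];g2=nets.tip_of('serving_gap',P['side'])[0]['uv'];print(tri((p,g),(P['side'],g2)))
for k in('screen_left','screen_right'):print(tri((p,nets.tip_of(k,p)[0]['uv']),(P['side'],nets.tip_of(k,P['side'])[0]['uv'])))
E
```

```text
[ 0.9935 -0.1141 -0.     -0.    ] [ 1.6006  0.3847  0.0079 -0.     -1.194  -0.2586]
top 0.8 [316.1, 264.3, 370.7, 332.1] 2670
top 0.62 [294.3, 211.4, 337.0, 252.5] 1364
top 0.6 [219.5, 187.5, 283.1, 241.5] 2239
 ball 0.72 [243.8, 199.5, 256.3, 217.5]
side 0.8 [245.2, 236.1, 294.6, 295.6] 1989
side 0.7 [173.1, 293.1, 253.1, 384.0] 5467
side 0.56 [202.4, 170.0, 271.1, 229.7] 2707
side 0.25 [164.8, 0.0, 512.0, 306.3] 35151
 ball 0.69 [231.5, 192.3, 246.0, 211.4]
 ball 0.32 [324.4, 258.8, 357.4, 308.7]
 ball 0.27 [301.0, 302.7, 378.0, 383.4]
['top'] [436.5383  -0.962   -1.2903] 328.0 [np.int64(2239)]
['side'] [437.4425  -1.5691  -1.2642] 531.0 [np.int64(2707)]
['top', 'side'] [436.743   -1.5206  -1.2732] 876.0 [np.int64(2239), np.int64(2707)]
[596.4529 654.8791  90.    ]
[ 597.7754 -490.4188   90.    ]
[671.2354  85.5382  90.3407]
[716.7822 269.5761  92.501 ]
[ 721.2333 -115.3618   90.0943]
```

View pics/fit_top.png

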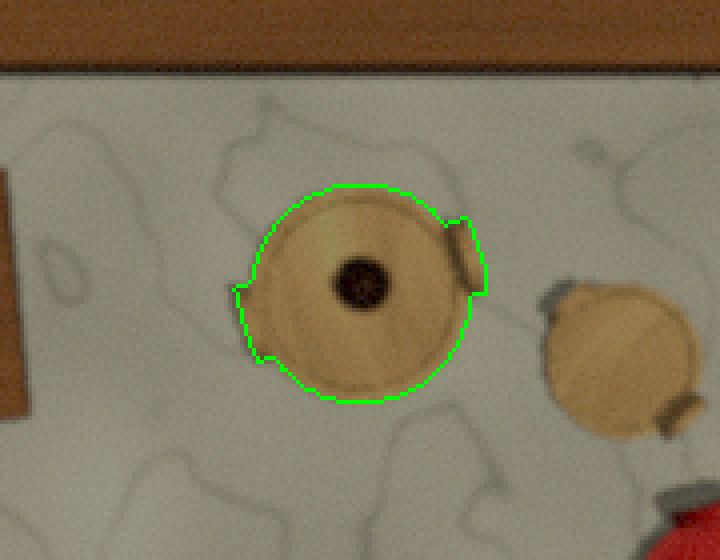

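View pics/fit_side.png

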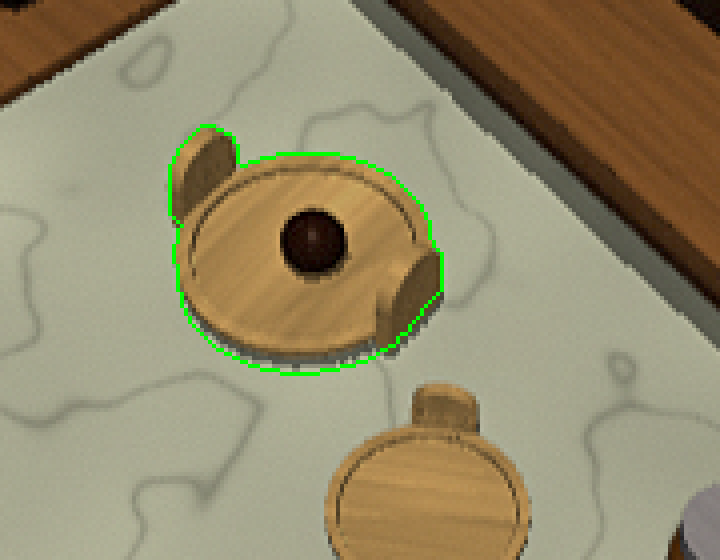

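>>> move_arm --pt "0 11 -21 0 0 0 -0.104" --pt "0 22 -42 0 0 0 -0.208" --pt "0 33 -63 0 0 0 -0.312" --pt "0 44 -84 0 0 0 -0.416" --pt "0 54 -105 0 0 0 -0.52"

```text
clock: 2.67
position: [196.2, 502.7, 231.3]
ee_rot: [0.93, -0.368, 0.0, -0.0]
contact_force: [0.9, 0.2, 0.3]
gripper_width: 42.3
```

>>> move_arm --pt "0 11 -21 0 0 0 -0.104" --pt "0 22 -42 0 0 0 -0.208" --pt "0 33 -63 0 0 0 -0.312" --pt "0 44 -84 0 0 0 -0.416" --pt "0 54 -105 0 0 0 -0.52"

```text
clock: 3.08
position: [250.2, 397.6, 231.5]
ee_rot: [0.804, -0.595, -0.0, -0.0]
contact_force: [-0.1, -0.6, 0.7]
gripper_width: 42.8
```

>>> move_arm --pt "0 11 -21 0 0 0 -0.104" --pt "0 22 -42 0 0 0 -0.208" --pt "0 33 -63 0 0 0 -0.312" --pt "0 44 -84 0 0 0 -0.416" --pt "0 54 -105 0 0 0 -0.52"

```text
clock: 3.5
position: [304.1, 292.6, 231.6]
ee_rot: [-0.624, 0.781, 0.0, 0.0]
contact_force: [-0.6, 0.6, -0.3]
gripper_width: 42.8
```

>>> move_arm --pt "0 11 -21 0 0 0 -0.104" --pt "0 22 -42 0 0 0 -0.208" --pt "0 33 -63 0 0 0 -0.312" --pt "0 44 -84 0 0 0 -0.416" --pt "0 54 -105 0 0 0 -0.52"

```text
clock: 3.92
position: [358.2, 187.7, 231.6]
ee_rot: [-0.402, 0.916, 0.0, 0.0]
contact_force: [0.7, 0.1, -0.3]
gripper_width: 42.7
```

>>> move_arm --pt "0 11 -21 -15 0 0 -0.104" --pt "0 22 -42 -30 0 0 -0.208" --pt "0 33 -63 -45 0 0 -0.312" --pt "0 44 -84 -60 0 0 -0.416" --pt "0 54 -108 -80 0 0 -0.53"

```text
clock: 4.33
position: [413.2, 80.2, 151.8]
ee_rot: [-0.149, 0.989, 0.001, 0.002]
contact_force: [1.1, 0.5, 1.2]
gripper_width: 42.8
```

```bash
python3 - <<'E'
from h import *
np.set_printoptions(precision=2,suppress=True)
s=readout.read_state();print(s['joints'],s['position'])
f=[]
for n in('wrist','top'):
    p=shot(n,n+'2')
    for k,z in (('ear_a',54),('dish_centre',8),('ball_center',30)): print(n,k,[(round(r['conf'],2),atz(p,r['uv'],z)) for r in nets.tip_of(k,p)])
    x,y,th=436.7,-1.5,-1.273
    fr=p['frame'].copy()
    ex=np.array([np.cos(th),np.sin(th),0]);ey=np.array([-ex[1],ex[0],0])
    pts=[np.array([x,y,76])-ex*(86+a) for a in(-6,6)]+[np.array([x,y,26])+85*(np.cos(t)*ex+np.sin(t)*ey) for t in np.linspace(0,6.28,60)]+[np.array([x,y,48])-ex*86+28*b*ey for b in (-1,1)]
    for u in proj(p,pts): 
        if 0<=u[0]<512 and 0<=u[1]<384: cv2.circle(fr,tuple(int(v) for v in u),1,(0,255,0),-1)
    f.append(fr)
cv2.imwrite('pics/w2.png',f[0])
E
```

```text
[ 0.58  0.12 -0.58  0.   -0.87 -1.85] [413.18  80.24 151.81]
wrist ear_a [(0.66, array([408.15,  79.53,  54.  ])), (0.6, array([460.96, -83.03,  54.  ]))]
wrist dish_centre [(0.9, array([436.27,  -0.27,   8.  ]))]
wrist ball_center []
top ear_a [(0.88, array([462.19, -81.06,  54.  ])), (0.87, array([  98.97, -313.75,   54.  ])), (0.75, array([409.75,  86.11,  54.  ])), (0.69, array([ 337.92, -249.64,   54.  ])), (0.57, array([ 267.65, -267.51,   54.  ]))]
top dish_centre [(0.73, array([ 192.97, -291.74,    8.  ])), (0.62, array([438.46,  -6.39,   8.  ])), (0.61, array([ 380.35, -202.78,    8.  ]))]
top ball_center [(0.54, array([441.24,   7.75,  30.  ])), (0.41, array([ 743.34, -114.81,   30.  ]))]
```

View pics/w2.png

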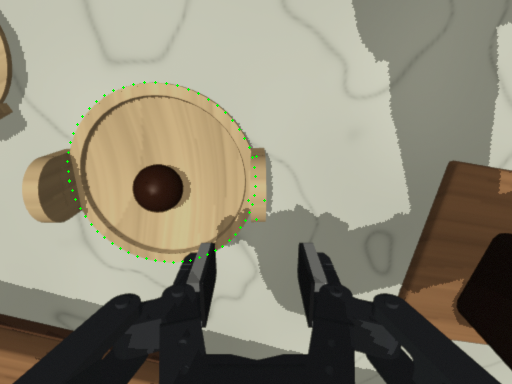

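The wrist view shows the dish outline agreeing with the fit and the near ear at (260,185), in line with the mid-jaw column of about 257. I'll descend.

>>> move_arm --pt "0 -1 0 -25 0 0 0" --pt "0 -2 0 -50 0 0 0" --pt "0 -2 0 -75 0 0 0" --pt "0 -2 0 -90 0 0 0" --pt "0 -2 0 -90 0 0 0"

```text
clock: 5.15
position: [408.0, 80.5, 59.3]
ee_rot: [-0.152, 0.988, -0.001, -0.002]
contact_force: [-0.2, -0.5, 0.3]
gripper_width: 42.5
```

```bash
python3 - <<'E'
from h import *
p=shot('wrist','w3');p=shot('side','s3')
cv2.imwrite('pics/s3c.png',cv2.resize(p['frame'][100:280,140:340],None,fx=3,fy=3))
E
```

```text
(no output)
```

View pics/w3.png

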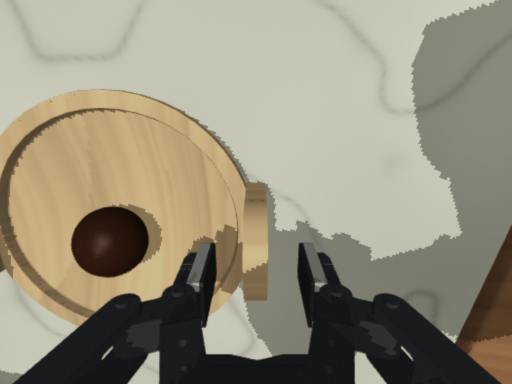

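View pics/s3c.png

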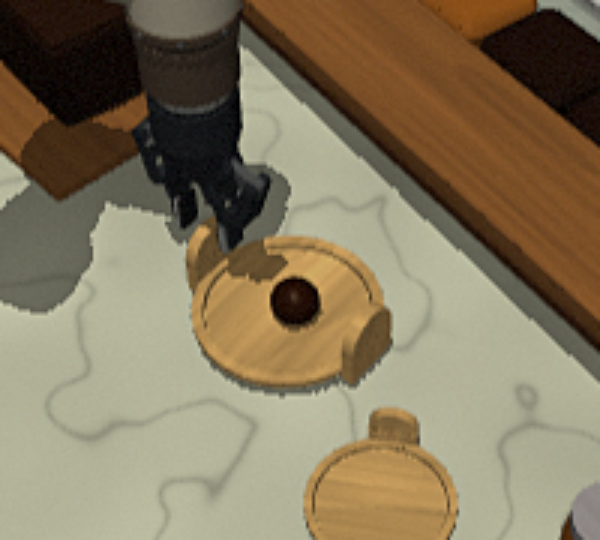

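The ear (col 256, rows 183–300) sits midway between the fingers, so I'll go down and shut.

>>> move_arm --pt "0 1 0 -10 0 0 0" --pt "0 1 0 -18 0 0 0" --pt "0 1 0 -23 0 0 0" --pt "0 1 0 -23 0 0 0" --pt "0 1 0 -23 0 0 0"

```text
clock: 5.67
position: [410.9, 80.8, 38.6]
ee_rot: [-0.151, 0.989, 0.0, 0.0]
contact_force: [-0.9, -0.0, 0.9]
gripper_width: 42.9
```

>>> move_arm --pt "-0.3 0 0 0 0 0 0" --pt "-0.5 0 0 0 0 0 0" --pt "-0.6 0 0 0 0 0 0" --pt "-0.65 0 0 0 0 0 0" --pt "-0.7 0 0 0 0 0 0"

```text
clock: 6.08
position: [410.8, 80.7, 38.5]
ee_rot: [-0.151, 0.989, 0.0, 0.0]
contact_force: [-0.4, -0.2, -0.1]
gripper_width: 12.9
```

>>> move_arm --pt "-0.75 0 0 0 0 0 0" --pt "-0.8 0 0 0 0 0 0" --pt "-1 0 0 0 0 0 0" --pt "-1 0 0 0 0 0 0" --pt "-1 0 0 0 0 0 0"

```text
clock: 6.5
position: [410.8, 80.8, 38.5]
ee_rot: [-0.151, 0.989, 0.0, 0.0]
contact_force: [-0.9, -0.1, 4.9]
gripper_width: 11.4
```

```bash
python3 - <<'E'
from h import *
np.set_printoptions(precision=3,suppress=True)
p=shot('wrist','w4');print({k:v for k,v in readout.read_state().items() if k!='joint_efforts'})
E
```

```text
{'clock': 6.55, 'joints': array([ 0.586,  0.308, -0.726,  0.   , -0.536, -1.854]), 'joint_vel': array([ 0.001,  0.   , -0.001, -0.001, -0.002,  0.004]), 'position': array([410.853,  80.772,  38.525]), 'ee_rot': array([-0.151,  0.989,  0.   ,  0.   ]), 'contact_force': array([-2.246, -0.225,  6.241]), 'wrist_torque': array([-0.049,  0.39 , -0.072]), 'gripper_width': 11.20617581044927}
```

View pics/w4.png

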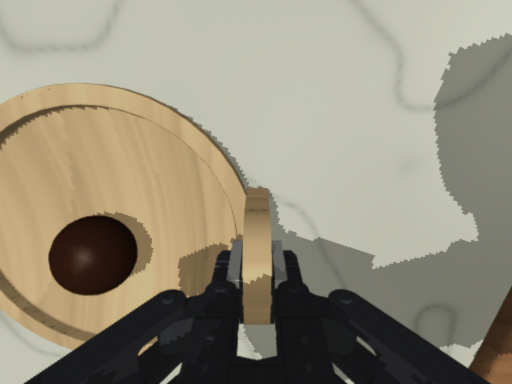

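Gripped (12 mm ear, 11.2 mm read). I'll lift gently.

>>> move_arm --pt "-1 0 0 0.5 0 0 0" --pt "-1 0 0 1 0 0 0" --pt "-1 0 0 2 0 0 0" --pt "-1 0 0 3 0 0 0" --pt "-1 0 0 4 0 0 0"

```text
clock: 6.97
position: [410.4, 80.5, 42.0]
ee_rot: [-0.151, 0.989, -0.0, -0.0]
contact_force: [1.0, 0.0, -1.8]
gripper_width: 11.2
```

>>> move_arm --pt "-1 0 0 1 0 0 0" --pt "-1 0 0 2 0 0 0" --pt "-1 0 0 3 0 0 0" --pt "-1 0 0 4 0 0 0" --pt "-1 0 0 5 0 0 0"

```text
clock: 7.38
position: [410.7, 80.7, 47.4]
ee_rot: [-0.151, 0.989, 0.0, 0.0]
contact_force: [0.2, -1.0, -3.2]
gripper_width: 11.6
```

```bash
python3 - <<'E'
from h import *
np.set_printoptions(precision=3,suppress=True)
p=shot('wrist','w5');q=shot('side','s5');cv2.imwrite('pics/s5c.png',cv2.resize(q['frame'][100:280,140:340],None,fx=3,fy=3));print({k:v for k,v in readout.read_state().items() if k!='joint_efforts'})
E
```

```text
{'clock': 7.4833, 'joints': array([ 0.586,  0.29 , -0.717,  0.   , -0.563, -1.854]), 'joint_vel': array([ 0.002,  0.003, -0.001,  0.001,  0.003, -0.001]), 'position': array([410.827,  80.768,  47.508]), 'ee_rot': array([-0.151,  0.989,  0.   ,  0.   ]), 'contact_force': array([ 0.016, -0.136, -4.154]), 'wrist_torque': array([0.307, 0.117, 0.005]), 'gripper_width': 11.568628459390236}
```

View pics/w5.png

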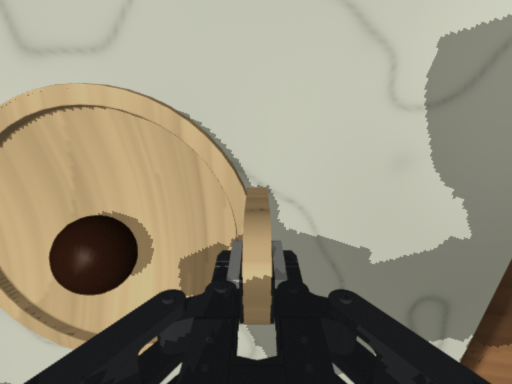

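View pics/s5c.png

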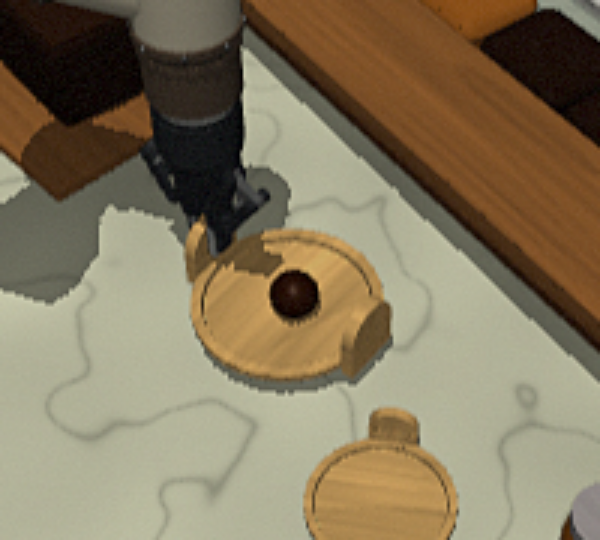

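It carries the full weight (4.2 N), and dish and ball haven't shifted in the wrist view. I'll raise it to ledge clearance.

>>> move_arm --pt "-1 0 0 2 0 0 0" --pt "-1 0 0 5 0 0 0" --pt "-1 0 0 9 0 0 0" --pt "-1 0 0 14 0 0 0" --pt "-1 0 0 20 0 0 0"

```text
clock: 7.9
position: [410.6, 80.6, 67.8]
ee_rot: [-0.151, 0.989, -0.0, -0.0]
contact_force: [-0.5, -0.4, -2.1]
gripper_width: 10.8
```

>>> move_arm --pt "-1 0 0 6 0 0 0" --pt "-1 0 0 12 0 0 0" --pt "-1 0 0 18 0 0 0" --pt "-1 0 0 24 0 0 0" --pt "-1 0 0 30 0 0 0"

```text
clock: 8.32
position: [410.7, 80.7, 98.0]
ee_rot: [-0.151, 0.989, 0.0, 0.0]
contact_force: [-0.3, -0.2, -3.0]
gripper_width: 11.4
```

>>> move_arm --pt "-1 0 0 6 0 0 0" --pt "-1 0 0 12 0 0 0" --pt "-1 0 0 18 0 0 0" --pt "-1 0 0 24 0 0 0" --pt "-1 0 0 30 0 0 0"

```text
clock: 8.73
position: [410.7, 80.7, 127.9]
ee_rot: [-0.151, 0.989, 0.0, -0.0]
contact_force: [0.3, -0.3, -3.2]
gripper_width: 11.4
```

>>> move_arm --pt "-1 0 0 6 0 0 0" --pt "-1 0 0 12 0 0 0" --pt "-1 0 0 18 0 0 0" --pt "-1 0 0 24 0 0 0" --pt "-1 0 0 30 0 0 0"

```text
clock: 9.15
position: [410.6, 80.7, 157.9]
ee_rot: [-0.151, 0.989, 0.0, -0.0]
contact_force: [0.6, 0.4, -2.9]
gripper_width: 11.5
```

>>> move_arm --pt "-1 0 0 6 0 0 0" --pt "-1 0 0 12 0 0 0" --pt "-1 0 0 17 0 0 0" --pt "-1 0 0 21 0 0 0" --pt "-1 0 0 23 0 0 0"

```text
clock: 9.57
position: [411.0, 80.8, 181.0]
ee_rot: [-0.151, 0.989, 0.0, 0.0]
contact_force: [0.2, -1.8, -3.0]
gripper_width: 11.3
```

```bash
python3 - <<'E'
from h import *
np.set_printoptions(precision=3,suppress=True)
p=shot('wrist','w6');q=shot('side','s6');cv2.imwrite('pics/s6c.png',cv2.resize(q['frame'][60:260,140:340],None,fx=3,fy=3));print({k:v for k,v in readout.read_state().items() if k!='joint_efforts'})
E
```

```text
{'clock': 9.6667, 'joints': array([ 0.586,  0.078, -0.543, -0.   , -0.949, -1.854]), 'joint_vel': array([-0.   ,  0.008, -0.012, -0.003,  0.005,  0.002]), 'position': array([410.854,  80.812, 180.621]), 'ee_rot': array([-0.151,  0.989,  0.   ,  0.   ]), 'contact_force': array([ 0.498,  0.857, -2.648]), 'wrist_torque': array([0.202, 0.11 , 0.006]), 'gripper_width': 11.23896293384643}
```

View pics/w6.png

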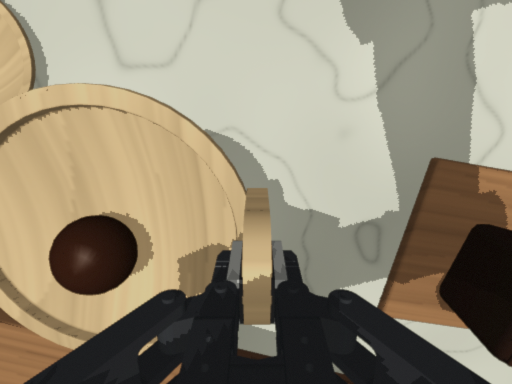

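View pics/s6c.png

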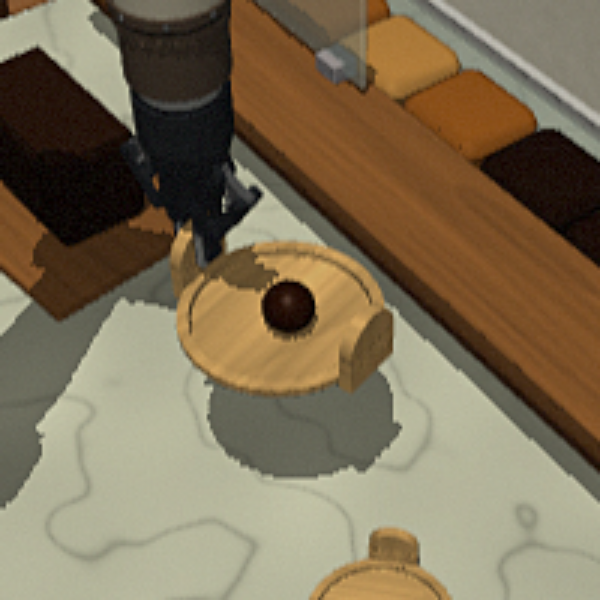

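Dish is level and the ball centred at lift height. Now the quarter turn (+1.273 rad) in place with gentle ramps.

>>> move_arm --pt "-1 0 0 0 0 0 0.01" --pt "-1 0 0 0 0 0 0.03" --pt "-1 0 0 0 0 0 0.06" --pt "-1 0 0 0 0 0 0.1" --pt "-1 0 0 0 0 0 0.15"

```text
clock: 10.08
position: [410.5, 80.6, 179.9]
ee_rot: [-0.226, 0.974, -0.0, -0.001]
contact_force: [0.3, 0.7, -2.7]
gripper_width: 11.5
```

>>> move_arm --pt "-1 0 0 0 0 0 0.06" --pt "-1 0 0 0 0 0 0.12" --pt "-1 0 0 0 0 0 0.18" --pt "-1 0 0 0 0 0 0.24" --pt "-1 0 0 0 0 0 0.3"

```text
clock: 10.5
position: [410.4, 80.5, 179.9]
ee_rot: [-0.369, 0.929, -0.0, -0.001]
contact_force: [0.5, 0.2, -3.4]
gripper_width: 10.8
```

>>> move_arm --pt "-1 0 0 0 0 0 0.06" --pt "-1 0 0 0 0 0 0.12" --pt "-1 0 0 0 0 0 0.18" --pt "-1 0 0 0 0 0 0.24" --pt "-1 0 0 0 0 0 0.3"

```text
clock: 10.92
position: [410.3, 80.5, 179.9]
ee_rot: [-0.504, 0.864, -0.0, -0.001]
contact_force: [0.4, 0.5, -3.1]
gripper_width: 11.5
```

>>> move_arm --pt "-1 0 0 0 0 0 0.06" --pt "-1 0 0 0 0 0 0.12" --pt "-1 0 0 0 0 0 0.18" --pt "-1 0 0 0 0 0 0.24" --pt "-1 0 0 0 0 0 0.3"

```text
clock: 11.33
position: [410.2, 80.4, 179.8]
ee_rot: [-0.628, 0.779, 0.0, -0.001]
contact_force: [0.3, 0.1, -3.3]
gripper_width: 11.5
```

>>> move_arm --pt "-1 0 0 0 0 0 0.06" --pt "-1 0 0 0 0 0 0.11" --pt "-1 0 0 0 0 0 0.15" --pt "-1 0 0 0 0 0 0.18" --pt "-1 0 0 0 0 0 0.2"

```text
clock: 11.75
position: [410.2, 80.4, 179.8]
ee_rot: [-0.702, 0.713, 0.0, -0.001]
contact_force: [0.4, -0.6, -3.2]
gripper_width: 11.2
```

>>> move_arm --pt "-1 0 0 0 0 0 0.013" --pt "-1 0 0 0 0 0 0.022" --pt "-1 0 0 0 0 0 0.023" --pt "-1 0 0 0 0 0 0.023"

```text
clock: 12.08
position: [410.7, 80.6, 180.3]
ee_rot: [0.709, -0.705, -0.0, 0.0]
contact_force: [-0.3, -0.2, -2.4]
gripper_width: 11.2
```

```bash
python3 - <<'E'
from h import *
np.set_printoptions(precision=3,suppress=True)
p=shot('wrist','w7');q=shot('side','s7');t=shot('top','t7');cv2.imwrite('pics/s7c.png',cv2.resize(q['frame'][30:230,160:360],None,fx=3,fy=3));print({k:v for k,v in readout.read_state().items() if k!='joint_efforts'})
for k in('serving_gap','screen_left','screen_right'):
    print(k,[[(round(r['conf'],2),atz(i,r['uv'],90)) for r in nets.tip_of(k,i)] for i in(q,t)])
E
```

```text
{'clock': 12.2333, 'joints': array([ 0.586,  0.078, -0.544,  0.   , -0.949, -0.581]), 'joint_vel': array([ 0.001,  0.   ,  0.001,  0.001,  0.001, -0.004]), 'position': array([410.7  ,  80.683, 180.325]), 'ee_rot': array([ 0.709, -0.705,  0.   ,  0.   ]), 'contact_force': array([ 0.5  ,  0.228, -2.032]), 'wrist_torque': array([-0.042,  0.282,  0.05 ]), 'gripper_width': 10.929952734807879}
serving_gap [[(0.89, array([674.037,  72.762,  90.   ]))], [(0.77, array([669.806,  84.852,  90.   ]))]]
screen_left [[(0.9, array([724.361, 263.338,  90.   ]))], [(0.85, array([708.491, 270.343,  90.   ]))]]
screen_right [[(0.62, array([ 709.492, -111.933,   90.   ]))], [(0.57, array([ 721.713, -109.121,   90.   ]))]]
```

View pics/w7.png

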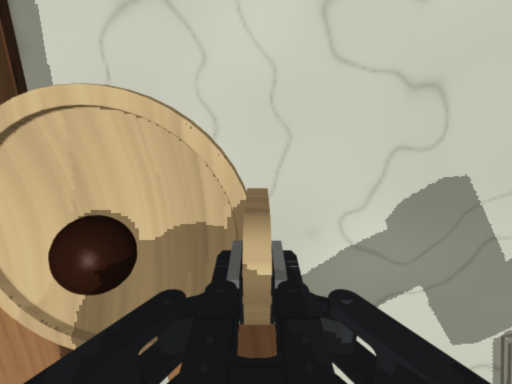

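View pics/s7c.png

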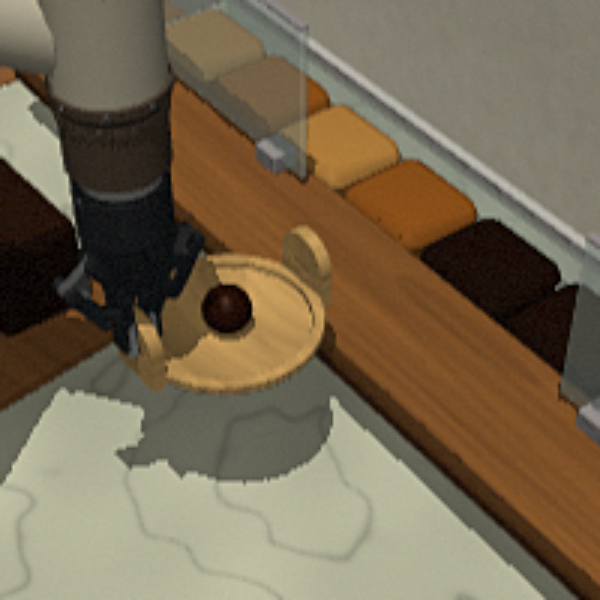

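Turned: the free ear points at the gap and the ball is centred. Now straight out over the ledge.

>>> move_arm --pt "-1 1 0 0 0 0 0" --pt "-1 3 0 0 0 0 0" --pt "-1 6 0 1 0 0 0" --pt "-1 10 0 1 0 0 0" --pt "-1 15 0 2 0 0 0"

```text
clock: 12.95
position: [426.0, 80.7, 182.3]
ee_rot: [0.709, -0.705, -0.0, 0.0]
contact_force: [-0.4, -0.5, -3.3]
gripper_width: 11.4
```

>>> move_arm --pt "-1 5 0 0 0 0 0" --pt "-1 10 0 1 0 0 0" --pt "-1 15 0 1 0 0 0" --pt "-1 20 0 2 0 0 0" --pt "-1 25 0 2 0 0 0"

```text
clock: 13.37
position: [451.4, 80.7, 184.4]
ee_rot: [0.709, -0.705, 0.0, -0.0]
contact_force: [-0.0, -0.2, -3.1]
gripper_width: 11.1
```

>>> move_arm --pt "-1 5 0 0 0 0 0" --pt "-1 10 0 0 0 0 0" --pt "-1 15 0 0 0 0 0" --pt "-1 20 0 0 0 0 0" --pt "-1 25 0 0 0 0 0"

```text
clock: 13.78
position: [476.2, 80.7, 184.3]
ee_rot: [0.709, -0.705, -0.0, 0.0]
contact_force: [0.4, 0.9, -4.0]
gripper_width: 11.4
```

```bash
python3 - <<'E'
from h import *
p=shot('wrist','w8')
E
```

```text
(no output)
```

View pics/w8.png

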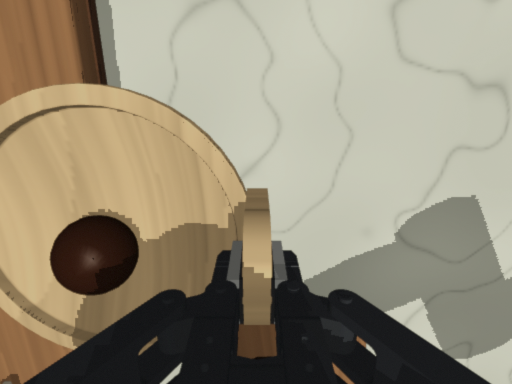

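>>> move_arm --pt "-1 5 0 0 0 0 0" --pt "-1 10 0 0 0 0 0" --pt "-1 15 0 0 0 0 0" --pt "-1 20 0 0 0 0 0" --pt "-1 25 0 0 0 0 0"

```text
clock: 14.25
position: [501.3, 80.7, 184.3]
ee_rot: [0.709, -0.705, -0.0, -0.0]
contact_force: [0.1, -0.0, -3.0]
gripper_width: 11.0
```

>>> move_arm --pt "-1 5 0 0 0 0 0" --pt "-1 10 0 0 0 0 0" --pt "-1 15 0 0 0 0 0" --pt "-1 20 0 0 0 0 0" --pt "-1 25 0 0 0 0 0"

```text
clock: 14.67
position: [526.2, 80.7, 184.2]
ee_rot: [0.709, -0.705, -0.0, 0.0]
contact_force: [0.1, 0.4, -2.4]
gripper_width: 11.2
```

>>> move_arm --pt "-1 5 0 0 0 0 0" --pt "-1 10 0 0 0 0 0" --pt "-1 15 0 0 0 0 0" --pt "-1 20 0 0 0 0 0" --pt "-1 25 0 0 0 0 0"

```text
clock: 15.08
position: [551.2, 80.7, 184.3]
ee_rot: [0.709, -0.705, -0.0, 0.0]
contact_force: [-0.4, 0.4, -3.0]
gripper_width: 11.2
```

>>> move_arm --pt "-1 5 0 0 0 0 0" --pt "-1 10 0 0 0 0 0" --pt "-1 15 0 0 0 0 0" --pt "-1 19 0 0 0 0 0" --pt "-1 22 0 0 0 0 0"

```text
clock: 15.5
position: [573.2, 80.7, 184.2]
ee_rot: [0.709, -0.705, -0.0, 0.0]
contact_force: [-0.4, -0.5, -3.0]
gripper_width: 11.2
```

>>> move_arm --pt "-1 3 0 0 0 0 0" --pt "-1 5 0 0 0 0 0" --pt "-1 7 0 0 0 0 0" --pt "-1 8 0 0 0 0 0" --pt "-1 9 0 0 0 0 0"

```text
clock: 15.92
position: [581.7, 80.7, 184.3]
ee_rot: [0.709, -0.705, -0.0, 0.0]
contact_force: [-0.4, 0.3, -2.9]
gripper_width: 11.5
```

```bash
python3 - <<'E'
from h import *
np.set_printoptions(precision=3,suppress=True)
p=shot('wrist','w9');q=shot('side','s9');t=shot('top','t9');s=readout.read_state();print({k:v for k,v in s.items() if k!='joint_efforts'})
c=s['position']+np.array([86,0,-30.5])
for n,i in(('side',q),('top',t)):
  for k,X in(('dish_centre',c),('ear_a',c+[86,0,46]),('ear_a',c+[-86,0,46]),('ball_center',c+[0,0,22]),('serving_gap',None)):
    print(n,k,None if X is None else proj(i,X)[0],[(round(r['conf'],2),np.array(r['uv'])) for r in nets.tip_of(k,i)][:5])
  f=i['frame'].copy()
  pts=[c+[85*np.cos(a),85*np.sin(a),18] for a in np.linspace(0,6.28,60)]
  for u in proj(i,pts):cv2.circle(f,tuple(int(round(v)) for v in u),0,(0,255,0),-1)
  r0,c0=(50,170) if n=='side' else (80,130)
  cv2.imwrite(f'pics/{n}9c.png',cv2.resize(f[r0:r0+150,c0:c0+200],None,fx=4,fy=4,interpolation=cv2.INTER_NEAREST))
E
```

```text
{'clock': 16.0667, 'joints': array([ 0.413,  0.358, -0.157, -0.   , -1.056, -0.408]), 'joint_vel': array([ 0.001, -0.003, -0.002, -0.   , -0.002, -0.001]), 'position': array([581.659,  80.695, 184.313]), 'ee_rot': array([ 0.709, -0.705, -0.   ,  0.   ]), 'contact_force': array([ 0.19 , -0.403, -3.183]), 'wrist_torque': array([ 0.02 ,  0.261, -0.003]), 'gripper_width': 11.302148464073282}
side dish_centre [286.452 113.888] [(0.89, array([215.3, 343.5])), (0.81, array([289.2, 111.9])), (0.16, array([263.9, 112. ]))]
side ear_a [311.859  88.626] [(0.94, array([260.3, 283.4])), (0.86, array([182.2, 364.3])), (0.75, array([310.9,  85.4])), (0.75, array([241.7, 301.9])), (0.72, array([262.1, 114.8]))]
side ear_a [261.094 112.804] [(0.94, array([260.3, 283.4])), (0.86, array([182.2, 364.3])), (0.75, array([310.9,  85.4])), (0.75, array([241.7, 301.9])), (0.72, array([262.1, 114.8]))]
side ball_center [286.769 107.527] [(0.72, array([288. , 132.6])), (0.6, array([288.5, 105.8]))]
side serving_gap None [(0.78, array([287.5, 132.2])), (0.66, array([332. , 354.2]))]
top dish_centre [221.51  127.548] [(0.87, array([342.4, 294.5])), (0.83, array([223.9, 125. ]))]
top ear_a [220.759  92.873] [(0.96, array([338.8, 266.8])), (0.95, array([218. ,  92.9])), (0.94, array([357.5, 325.1])), (0.89, array([329.8, 241.7])), (0.75, array([300.6, 213.5]))]
top ear_a [220.121 151.877] [(0.96, array([338.8, 266.8])), (0.95, array([218. ,  92.9])), (0.94, array([357.5, 325.1])), (0.89, array([329.8, 241.7])), (0.75, array([300.6, 213.5]))]
top ball_center [221.011 124.947] []
top serving_gap None []
```

View pics/w9.png

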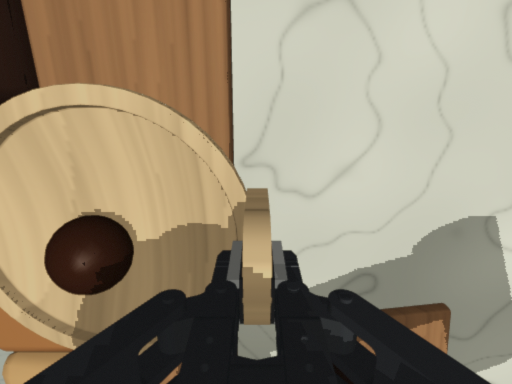

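View pics/side9c.png

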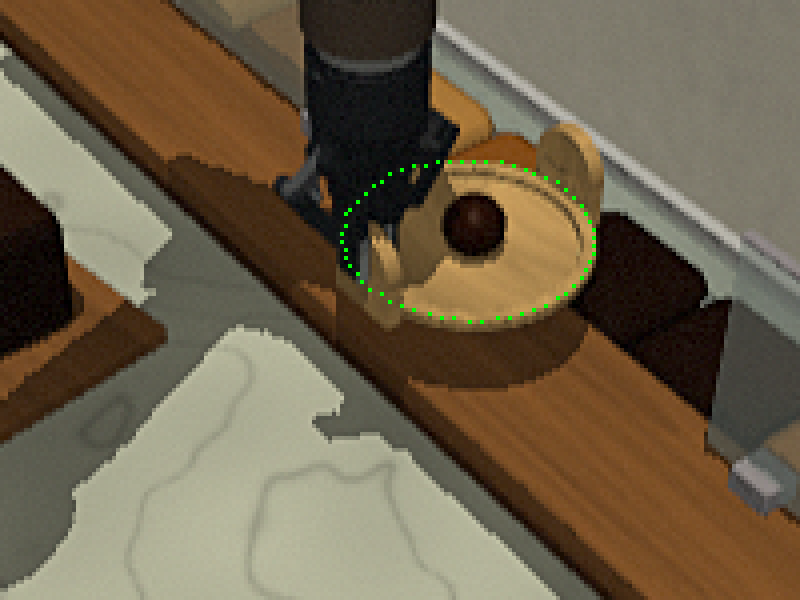

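View pics/top9c.png

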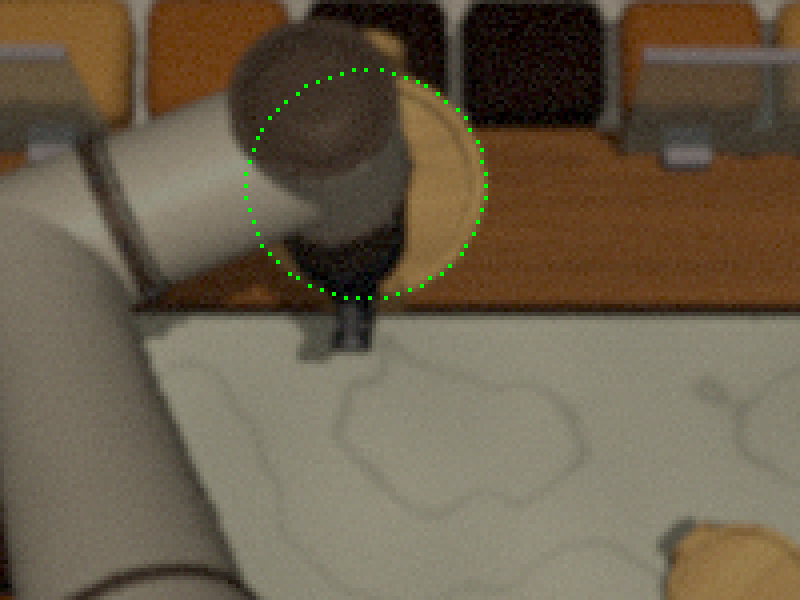

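The dish is over the ledge middle and matches the predicted rim, level, with the ball within about 3 mm of where it was. I'll let it settle and check once more.

>>> move_arm --pt "-1 0 0 0 0 0 0" --pt "-1 0 0 0 0 0 0" --pt "-1 0 0 0 0 0 0" --pt "-1 0 0 0 0 0 0" --pt "-1 0 0 0 0 0 0"

```text
clock: 16.98
position: [581.7, 80.7, 184.3]
ee_rot: [0.709, -0.705, -0.0, -0.0]
contact_force: [-0.6, 0.7, -2.7]
gripper_width: 11.3
```

>>> move_arm --pt "-1 0 0 0 0 0 0" --pt "-1 0 0 0 0 0 0" --pt "-1 0 0 0 0 0 0" --pt "-1 0 0 0 0 0 0" --pt "-1 0 0 0 0 0 0"

```text
clock: 17.4
position: [581.7, 80.7, 184.3]
ee_rot: [0.709, -0.705, 0.0, -0.0]
contact_force: [0.5, 0.3, -1.9]
gripper_width: 11.2
```

>>> move_arm --pt "-1 0 0 0 0 0 0" --pt "-1 0 0 0 0 0 0" --pt "-1 0 0 0 0 0 0" --pt "-1 0 0 0 0 0 0" --pt "-1 0 0 0 0 0 0"

```text
clock: 17.82
position: [581.7, 80.7, 184.3]
ee_rot: [0.709, -0.705, -0.0, 0.0]
contact_force: [0.2, 0.4, -1.9]
gripper_width: 10.9
```

```bash
python3 - <<'E'
from h import *
p=shot('wrist','w10'); a=cv2.imread('pics/w9.png')
def blob(f):
    g=(f.max(2)<70)[200:310,20:160].astype(np.uint8);n,l,st,c=cv2.connectedComponentsWithStats(g);i=1+np.argmax(st[1:,4]);return c[i]+[20,200],st[i]
for n in('w4','w9','w10'):print(n,blob(cv2.imread(f'pics/{n}.png')))
print(np.linalg.norm(readout.read_state()['joint_vel']))
workorder.job_done()
E
```

```text
w4 (array([ 93.09543568, 254.77631083]), array([  29,   16,   88,   79, 5302], dtype=int32))
w9 (array([ 89.22061345, 254.33873119]), array([  25,   15,   89,   80, 5249], dtype=int32))
w10 (array([ 88.84549601, 254.16096541]), array([  25,   15,   88,   80, 5262], dtype=int32))
0.0015846539920651697
the job is handed in; nothing more can be done
```

I picked the large beech dish up by its left (+y) ear, lifted it and turned it 1.27 rad in place. I then carried it straight out and handed the job in at about 18 s, still holding it over the ledge in the gap. No verdict was reported.

**Last checks:**
- **Position:** the dish middle is at about (668, 81) mm. The ledge middle in the gap measured about (670, 80) mm, give or take a few mm.
- **Height and direction:** the underside is about 55 mm above the ledge, and the free ear points straight across to the customer's side.
- **Level and still:** the dish outline in the side view matched the level position I predicted, and the arm was at rest.
- **Ball:** it had moved about 4 pixels in the wrist picture since the grasp, roughly 2 mm, and was at rest in the middle.
- **Grip:** the fingers read about 11 mm open on the 12 mm ear.

**Disagreements:**
- **Force reading:** the wrist's downward force drifted from 4.2 N to 1.9 N while the grip and the pictures stayed the same. I took that as sensor drift, not a support or a slip.
- **Gap position:** single-picture estimates of the gap's y ranged from 73 to 86 mm, well inside the 60 mm tolerance.
- **Top view:** at the end the arm hid most of the dish in the top picture, so the final check relied mainly on the side and wrist cameras.

I did not re-measure the loaf, jar and tongs at the end. The arm's path stayed clear of them and of both glass screens, and no contact showed in the force readings.

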